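# Shut the stopcock, align the fastener and hold the filter cover down

## Robot

A 6-joint arm with a two-finger parallel gripper is mounted at the origin on a cart in front of the work surface, level with it; the furniture and walls round the work are solid. World frame = base frame: x ahead of the robot, y to its left, z up, the work surface at z = 0. Lengths are in m, angles in rad, forces in N, time in s.
With the tool pointing down it reaches from about 0.25 to 0.775 m from the base axis. Payload 4 kg.
Tool frame: the origin (TCP) lies at the very end of the fingers, on their centre line; the grasp point (between the pads) lies 19 mm behind it; z points along the fingers, y is the line along which they close (so a half turn about z gives the same grasp; the last joint's range is limited). The gripper opens to 94 mm and grips with 3 to 60 N. Pads are 16 mm wide; open, the fingers measure 119 mm over their backs; the gripper's body (75 mm by 177 mm) begins 78 mm behind the grasp point.
Start: joints at [-1.383, 0.087, 1.371, -0, 1.684, -0.103], TCP at [0.158, -0.527, 0.206] pointing down, gripper open.
Joint ranges: [-3.1, 3.1], [-0.76, 2.03], [0.27, 2.55], [-1.08, 4.22], [0.17, 2.65], [-2.57, 2.57]. Speed limits (rad/s): [2.79, 2.79, 3.14, 3.14, 3.14, 3.14].

## Interface

Orientations are given as [roll, pitch, yaw] about the fixed x, y, z axes, in that order (R = Rz(yaw) Ry(pitch) Rx(roll)).
In Python, from bench import robot gives the robot as it stands. The module is installed in compiled form; this text tells all that it offers.
- The arm moves only by the tool move_arm, never from a script. Its argument "deltas" is one flat list of numbers, 7 for each row, row after row: the turn, a rotation vector about the tool's x, y, z in rad, then the shift along the tool's x, y, z in cm, then the closure, from -1 (fully open) to 1 (shut). A call has 1 to 8 rows; each row is the pose to reach, as a shift and turn from the pose commanded when the call began, along the tool's axes at that moment; what a row does not reach only later rows make up. A row lasts 1/10 s, in which the tool goes at most 50 mm and 8.59 degrees, less where a joint would pass 70% of its speed; a pose out of reach is approached as far as the arm can. A call with a gripper value outside its range is refused whole. The fingers move at their own pace and stop on an object; the grip force is fixed at half the most. Time passes only in rows, so rows that repeat a pose let the fingers close. It gives the time, the measured TCP pose, the force, the opening and the grip force at its end, in the units of the state.
- robot.get_obs(): the state, without advancing time (a new reading comes with each control period).
- robot.snapshot(name): name is "scene" or "top"; returns a dict with "image" (480x640x3 uint8, red, green, blue), "depth" (480x640 float32, m along the optical axis (not along the pixel's ray), 0 where there is no reading), "fov_y" (degrees; the focal length in pixels is half the picture's height over the tangent of half this angle, whatever the lens; pixels are square), "cx", "cy" (the principal point, pixels), "D" ([k1, k2, p1, p2, k3] as OpenCV has them; the pictures are not rectified), "origin" and "orientation" of the camera in the world. Camera axes: x right, y up, looking along -z (the intrinsics and any distortion apply to the point x, -y, -z); pixel columns grow to the right and rows downward; lengths in m; the calibration is good to about 2 mm. A picture is of the moment at which its call begins.
- robot.close_job(): hands the job in; it is judged then, once.
The state is a dict: "time": time; "joint_positions": joint angles; "qvel": joint speeds; "joint_torque": joint torques, N m; "tool_pos": TCP position; "ee_rot": TCP orientation; "wrist_force": force on the tool from outside, world axes, zero at the start; "wrist_torque": the same for the moment, N m; "width": finger opening in m; "finger_force": force on a finger pad.
Only numpy, scipy, OpenCV 4.12 (cv2) and the standard library are available. Lean on these libraries where they do the work, as an engineer would, in place of code of your own. Each camera call takes 0.05 s, during which the arm holds its last target. There are 200 camera calls.

## Task

Close the filter housing's stopcock by swinging its red lever a quarter turn, from in line with the pipe to square across it, against its stop; then turn the black quarter-turn fastener on the cover until the white-lined slot along its bar lines up with the two yellow marks. Then press the sprung cover all the way down against the housing and keep pressing: finish while still holding it down with the fingers, stopcock shut and slot lined up. Leave the jars, bottles and dishes around it where they stand.

Things in the scene. Friction and masses are not known exactly. Their poses are not given: they have to be found in the camera images.
- housing: White filter housing fixed to the bench, 120 (x) x 120 (y) x 60 mm high, blue plate on its front (-x) face, turned up to 0.4 rad about the vertical. Origin: centre of its underside. A brass pipe (18 mm thick, 36 mm up, at x = 20 mm) runs from its left face to y = 184 mm; its stopcock body reaches 50 mm up. On top lies the sprung cover, under four bolt heads at x = +-47, y = +-44 mm.
- lever (a joint): Stopcock lever, vertical axis, rad: 0 = open, pointing along the housing's +y, in line with the pipe; grows clockwise seen from above to 1.571 = closed stop, pointing along the housing's +x, away from the robot. Starts at 0 to 0.3. Stays where it is left; needs about 0.08 N m.
- lever_pivot (a point): Point on the lever's turning axis at half the lever's thickness (78 mm above the bench); at x = 20, y = 115 mm in the housing's frame. A brass stem and an 11 mm nut top (4 mm high) are here.
- lever_tip (a point): Outer end of the red lever, 71 mm from the pivot. The lever is a flat bar 14 mm wide and 12 mm thick (72 to 84 mm above the bench), free all round beyond 20 mm from the pivot, with the pipe 27 mm below it when open.
- fastener (a joint): Quarter-turn fastener, vertical axis, rad: 0 = slot in line with the yellow marks, bar along the housing's x; positive is counterclockwise from above. Starts at 0.6 to 1.4; stops at -0.5 and 1.6, none at 0. Stays where left; needs about 0.06 N m. Its key enters the housing only within about 0.17 rad of 0: else the cover goes down just 1 to 2 mm. With the cover down it cannot turn.
- fastener_grip (a point): Centre of the fastener's black bar, on the turning axis, 12.5 mm above the cover's top. The bar is 40 mm long (its own x), 12 mm wide, and stands 23 mm above the cover's top on a 42 mm disc 3 mm thick; a white line marks the slot along its top.
- cover (a joint): Cover's travel down, m: 0 = raised on its springs, 8 mm clear of the housing; 0.008 = home against the housing. It slides straight down with no tilt wherever it is pressed (also through the fastener); needs about 4 N to start and 10 N at the bottom and springs up again when let go.
- cover_top (a point): Centre of the top of the aluminium cover (108 x 102 x 8 mm), under the fastener, 76 mm above the bench when raised. Two yellow marks (14 x 4 mm) lie on it, centred 34 mm either side along the housing's x; bolt heads (11 mm wide) stand 4 mm above it near its corners.
- jar: Bystander: glass jar with red lid to the right of the housing, 60 mm wide, 76 mm high. Origin: centre of its underside.
- red_bottle: Bystander: white bottle to the left with red cap, 48 mm wide, 94 mm high. Origin: centre of its underside.
- petri: Bystander: shallow pale petri dish behind the housing, 90 mm wide, 16 mm high. Origin: centre of its underside.

How it is judged:
By the outcome, as a careful person would: the job done as asked, in the order asked, and still so for the second after the job is handed in, while the arm keeps its last pose, push and grip.
It also fails if it takes over 48 s, if anything falls off the work surface, if the arm or the gripper's body presses on something with over 40 N, if the wrist force passes 120 N, or if a joint passes its speed limit or range.

## Working session

There is one attempt and no reset: what is moved stays moved. The work goes in short steps, Python scripts to look and compute and a tool call to move; the robot and the scene stay as the last step left them, time stands still between calls to the robot, and variables do not carry over. Pictures are saved under pics/ and viewed, at most 10 in all, crops included, and the job is handed in when it is done.

Besides the shell and the picture viewer there is one more tool, called after "Emit:" in YAML: its name, and indented under it one key for each argument. move_arm: Moves the arm, as the interface text tells. Its arguments: {"type":"object","properties":{"deltas":{"type":"array","items":{"type":"number"}}},"required":["deltas"]}

```bash
mkdir -p pics; cat > h.py <<'E'
import numpy as np, cv2
from bench import robot
from scipy.spatial.transform import Rotation as R
def snap(n):
    s=robot.snapshot(n); return s
def cloud(s):
    f=240/np.tan(np.radians(s["fov_y"])/2)
    K=np.array([[f,0,s["cx"]],[0,f,s["cy"]],[0,0,1]])
    v,u=np.mgrid[:480,:640]
    p=cv2.undistortPoints(np.stack([u,v],-1).reshape(-1,1,2).astype(float),K,np.array(s["D"],float)).reshape(480,640,2)
    d=s["depth"]
    P=np.stack([p[...,0]*d,-p[...,1]*d,-d],-1)
    o=np.array(s["orientation"])
    Rm=o if o.shape==(3,3) else R.from_euler('xyz',o).as_matrix() if o.size==3 else R.from_quat(o).as_matrix()
    W=P@Rm.T+np.array(s["origin"]); W[d==0]=np.nan
    return W
def save(s,n): cv2.imwrite("pics/"+n,s["image"][...,::-1])
E
python3 - <<'E'
from h import *
for n in("top","scene"):
    s=snap(n); save(s,n+"1.png"); print(s["fov_y"],s["origin"],s["orientation"],s["D"])
    W=cloud(s); np.save(n+"W.npy",W); np.save(n+"I.npy",s["image"])
print(robot.get_obs())
E
```

```text
55.761783351495964 [ 0.50177367 -0.05238861  1.03846414] [ 0.06321357  0.01807266 -1.57365869] [-0.06630846  0.          0.          0.          0.        ]
46.95228116399589 [-0.21605301  0.64973981  0.91714639] [ 0.88855463 -0.00899927 -2.30265857] [-0.12583988  0.          0.          0.          0.        ]
{'time': 0.1, 'joint_positions': array([-1.38309485e+00,  8.78726346e-02,  1.37206903e+00, -3.41311010e-05,
        1.68359530e+00, -1.03068776e-01]), 'qvel': array([-0.00028463, -0.00119622, -0.00343272,  0.00037292,  0.00082504,
        0.00132252]), 'joint_torque': array([ 1.57964485e-03, -3.41252267e+01, -3.03301835e+01,  7.20091118e-02,
        3.04743368e-02, -9.47961121e-05]), 'tool_pos': array([ 0.15758943, -0.52643477,  0.20444314]), 'ee_rot': array([-3.13965517e+00, -1.66301471e-04,  2.90766284e-01]), 'wrist_force': array([ 0.63889777,  0.10159334, -0.44677955]), 'wrist_torque': array([-0.01829268, -0.04647627, -0.02438955]), 'finger_force': 0.0, 'width': 0.09423006290755866}
```

View pics/top1.png

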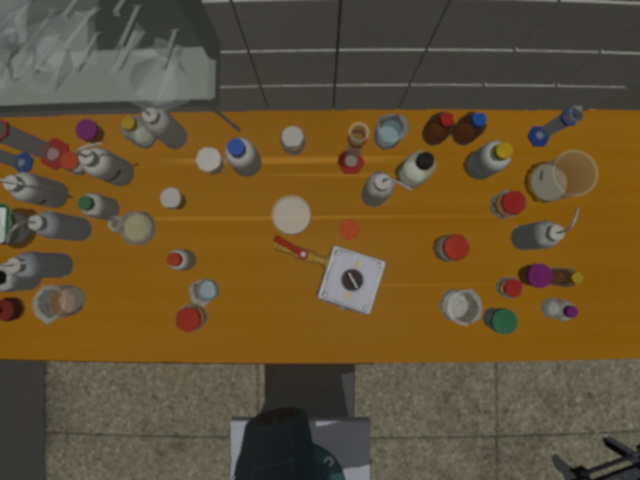

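View pics/scene1.png

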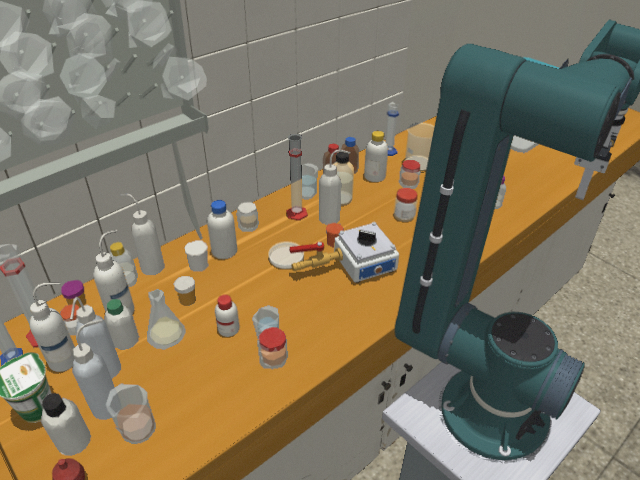

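The top view shows the housing at about (352,280), with the pipe and red lever running up-left to about (275,240). The fastener is at (352,280). The petri dish is at (291,215), with a small red lid at (348,229). Next I'll measure these.

```bash
python3 - <<'E'
from h import *
W=np.load("topW.npy"); I=np.load("topI.npy").astype(int)
x,y,z=np.moveaxis(W,-1,0)
near=np.zeros((480,640),bool); near[225:325,262:400]=1
r,g,b=np.moveaxis(I,-1,0)
# cover: bright, z 0.06..0.09
m=near&(z>.066)&(z<.088)&(abs(r-b)<40)&(r>90)
n,l,st,c=cv2.connectedComponentsWithStats(m.astype(np.uint8)); k=1+np.argmax(st[1:,4]); 
mm=cv2.morphologyEx((l==k).astype(np.uint8),cv2.MORPH_CLOSE,np.ones((3,3)))
P=W[(l==k)]; print("cover n",len(P),np.median(P,0))
rc=cv2.minAreaRect((P[:,:2]*1000).astype(np.float32)); print("cover rect",rc)
m=near&(r>g+60)&(r>b+50)&(g<60)&(z>.06)
P=W[m];print("lever",len(P),P.mean(0),P[:,2].min(),P[:,2].max()); q=cv2.minAreaRect((P[:,:2]*1000).astype(np.float32));print(q,cv2.boxPoints(q))
d=(r<60)&near&(z>.09)&(abs(r-b)<25)
P=W[d];print("bar",len(P),np.nanmean(P,0));
P=W[near&(z>.092)&(abs(x-.5)<.5)];print("high",len(P),P.mean(0),cv2.minAreaRect((P[:,:2]*1000).astype(np.float32)))
c=I[225:325,262:400].astype(np.uint8)[...,::-1]
cv2.imwrite("pics/crop1.png",cv2.resize(c,None,fx=5.7,fy=5.7,interpolation=cv2.INTER_CUBIC))
# things within 0.3 m above table: list by height
for (u,v) in [(291,215),(348,229),(351,160),(378,186),(205,290),(180,260),(452,247),(460,305)]:
    print((u,v),np.nanmedian(W[v-2:v+3,u-2:u+3].reshape(-1,3),0).round(3))
E
```

```text
cover n 2093 [ 0.46845753 -0.11536996  0.07608241]
cover rect ((469.1841735839844, -115.37694549560547), (102.5869140625, 108.15143585205078), 72.03219604492188)
lever 174 [0.54075101 0.01570702 0.08386083] 0.07942891867309698 0.08732122841194023
((540.5994873046875, 12.082687377929688), (77.80308532714844, 18.654800415039062), 55.17283248901367) [[510.726     -14.5238495]
 [526.03937   -25.177658 ]
 [570.47296    38.689224 ]
 [555.1596     49.343033 ]]
bar 22 [ 0.47047964 -0.11119494  0.09818561]
high 113 [ 0.46936062 -0.11497816  0.09922312] ((469.43194580078125, -115.10464477539062), (39.93689727783203, 12.043354034423828), 29.08072280883789)
(291, 215) [0.614 0.017 0.015]
(348, 229) [ 0.579 -0.11   0.049]
(351, 160) [ 0.725 -0.116  0.078]
(378, 186) [ 0.653 -0.162  0.166]
(205, 290) [0.445 0.208 0.032]
(180, 260) [0.511 0.248 0.091]
(452, 247) [ 0.537 -0.329  0.076]
(460, 305) [ 0.408 -0.365  0.007]
```

View pics/crop1.png

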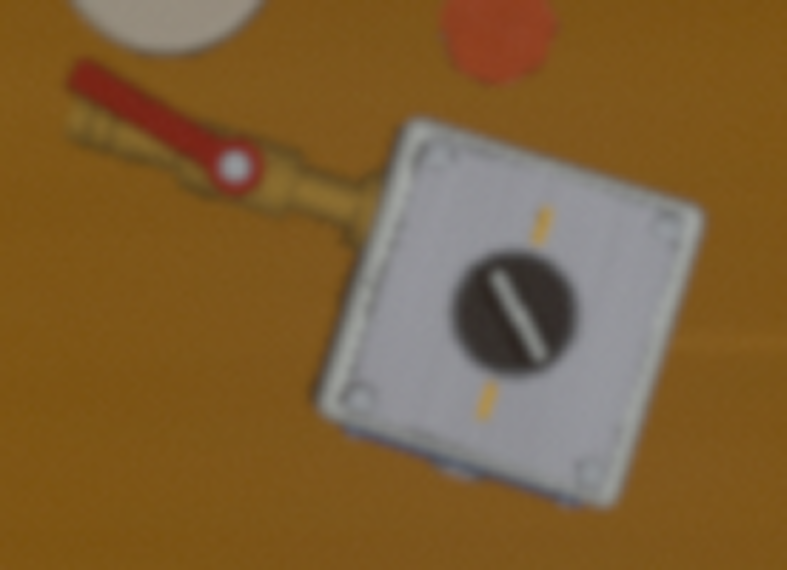

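The housing centre is at (0.469,-0.115) with yaw -0.314. The fastener is at +0.82 and the lever at 0.29 (world direction 55°), with its pivot at (0.5235,-0.012). I'll move over to the lever's counter-clockwise side with the fingers shut.

Emit:
move_arm:
  deltas: [0, 0, 0, 51.9, -44.2, 0, 1, 0, 0, 0, 51.9, -44.2, 0, 1, 0, 0, 0, 51.9, -44.2, 0, 1, 0, 0, 0, 51.9, -44.2, 0, 1, 0, 0, 0, 51.9, -44.2, 0, 1, 0, 0, 0, 51.9, -44.2, 0, 1, 0, 0, 0, 51.9, -44.2, 0, 1, 0, 0, 0, 51.9, -44.2, 0, 1]

```text
time: 0.9
tool_pos: [0.3755, -0.1892, 0.2052]
ee_rot: [3.141, 0.0, 0.29]
wrist_force: [0.3, 0.2, -1.0]
width: 0.0335
finger_force: 0.0
```

Emit:
move_arm:
  deltas: [0, 0, 0, 21.0, -17.8, 0, 1, 0, 0, 0, 21.0, -17.8, 0, 1, 0, 0, 0, 21.0, -17.8, 0, 1, 0, 0, 0, 21.0, -17.8, 0, 1, 0, 0, 0, 21.0, -17.8, 0, 1, 0, 0, 0, 21.0, -17.8, 0, 1, 0, 0, 0, 21.0, -17.8, 0, 1, 0, 0, 0, 21.0, -17.8, 0, 1]

```text
time: 1.7
tool_pos: [0.5248, 0.0396, 0.2047]
ee_rot: [3.141, 0.002, 0.292]
wrist_force: [1.1, -0.7, -0.3]
width: 0.0005
finger_force: 0.0
```

```bash
cat > lev.py <<'E'
from h import *
import sys
o=robot.get_obs(); p=o["tool_pos"]; Rm=R.from_euler('xyz',o["ee_rot"]); print(o["time"],p,o["ee_rot"],o["wrist_force"],o["width"])
def rel(t): return (Rm.inv().apply(np.array(t)-p)*100).round(2)
piv=np.array([.5235,-.0118])
def lp(deg,r=.048,off=.0215):
    a=np.radians(deg); return piv+r*np.array([np.cos(a),np.sin(a)])-off*np.array([np.sin(a),-np.cos(a)])
if __name__=="__main__":
    z=.070
    print("start",rel([*lp(55.2,.048,.029),z]))
    for d in (55,45,35,25,15,5,-5,-12,-18,-22): print(d,rel([*lp(d,.048,.0205 if abs(d-17)<25 else .0215),z]))
E
python3 lev.py
```

```text
1.7 [0.52478978 0.0396401  0.20470381] [3.14142425e+00 2.01898228e-03 2.91846677e-01] [ 1.09488299 -0.67418584 -0.33413396] 0.0005388186591038423
start [ 0.38 -0.37 13.47]
55 [ 0.86  0.23 13.47]
45 [ 1.63  0.72 13.47]
35 [ 2.34  1.44 13.47]
25 [ 2.88  2.17 13.46]
15 [ 3.28  2.98 13.46]
5 [ 3.54  3.86 13.46]
-5 [ 3.64  4.76 13.46]
-12 [ 3.67  5.31 13.46]
-18 [ 3.59  5.85 13.46]
-22 [ 3.51  6.21 13.46]
```

Emit:
move_arm:
  deltas: [0, 0, 0, 0.3, -0.6, 0, 1, 0, 0, 0, 0.3, -0.6, 4, 1, 0, 0, 0, 0.3, -0.6, 8, 1, 0, 0, 0, 0.3, -0.6, 12, 1, 0, 0, 0, 0.3, -0.6, 13.3, 1, 0, 0, 0, 0.3, -0.6, 13.3, 1, 0, 0, 0, 0.3, -0.6, 13.3, 1]

```text
time: 2.4
tool_pos: [0.5276, 0.0457, 0.0745]
ee_rot: [3.141, -0.003, 0.29]
wrist_force: [0.5, 1.1, 0.8]
width: 0.0005
finger_force: 0.0
```

```bash
python3 - <<'E'
from lev import *
s=snap("top"); c=s["image"][225:325,262:400][...,::-1]
cv2.imwrite("pics/crop2.png",cv2.resize(c,None,fx=5.7,fy=5.7,interpolation=cv2.INTER_CUBIC))
E
python3 lev.py
```

```text
2.4 [0.52755679 0.0456954  0.07448622] [ 3.14057327e+00 -2.97186213e-03  2.89888482e-01] [0.49214309 1.11387336 0.80216693] 0.00047110653638108733
2.45 [0.52819032 0.04581001 0.07523309] [ 3.14005876 -0.00458492  0.29012221] [-0.22159821  0.06850496  0.24774181] 0.0003997442204676209
start [-0.16  0.13  0.52]
55 [0.33 0.72 0.53]
45 [1.1  1.21 0.53]
35 [1.81 1.93 0.53]
25 [2.35 2.66 0.54]
15 [2.76 3.47 0.54]
5 [3.01 4.34 0.54]
-5 [3.12 5.25 0.55]
-12 [3.14 5.8  0.55]
-18 [3.07 6.34 0.55]
-22 [2.99 6.7  0.55]
```

Emit:
move_arm:
  deltas: [0, 0, 0, 0, 0.2, 0.4, 1, 0, 0, 0, 0.4, 0.75, 0.5, 1, 0, 0, 0, 1.1, 1.2, 0.5, 1, 0, 0, 0, 1.8, 1.9, 0.5, 1, 0, 0, 0, 2.35, 2.65, 0.5, 1, 0, 0, 0, 2.75, 3.5, 0.5, 1, 0, 0, 0, 3.0, 4.35, 0.5, 1]

```text
time: 3.15
tool_pos: [0.5679, 0.013, 0.0671]
ee_rot: [-3.14, 0.001, 0.291]
wrist_force: [-1.6, 1.9, -0.8]
width: 0.0007
finger_force: 1.4
```

```bash
python3 lev.py
```

```text
3.15 [0.56794264 0.01296998 0.06710126] [-3.14037988e+00  6.79590481e-04  2.90777725e-01] [-1.6216491   1.89265626 -0.79323659] 0.000722162938410574
start [-3.02 -4.16 -0.28]
55 [-2.54 -3.57 -0.28]
45 [-1.76 -3.07 -0.28]
35 [-1.06 -2.36 -0.29]
25 [-0.52 -1.63 -0.29]
15 [-0.11 -0.81 -0.29]
5 [ 0.15  0.06 -0.29]
-5 [ 0.25  0.96 -0.29]
-12 [ 0.28  1.51 -0.29]
-18 [ 0.2   2.06 -0.29]
-22 [ 0.12  2.42 -0.29]
```

The push is working, with about 2 N on the fingers. I'll carry it on to the stop.

Emit:
move_arm:
  deltas: [0, 0, 0, 0.25, 0.95, -0.2, 1, 0, 0, 0, 0.25, 1.5, -0.2, 1, 0, 0, 0, 0.2, 2.05, -0.2, 1, 0, 0, 0, 0.15, 2.4, -0.2, 1, 0, 0, 0, 0.15, 2.4, -0.2, 1, 0, 0, 0, 0.15, 2.4, -0.2, 1]

```text
time: 3.75
tool_pos: [0.576, -0.0068, 0.0698]
ee_rot: [-3.137, -0.002, 0.292]
wrist_force: [-1.3, 8.5, 0.8]
width: 0.0001
finger_force: 3.8
```

```bash
python3 lev.py
```

```text
3.75 [ 0.57595661 -0.00676737  0.06975662] [-3.13659172e+00 -2.13563230e-03  2.91546999e-01] [-1.26211054  8.4807891   0.83507275] 0.000125374927862685
start [-3.22 -6.28  0.  ]
55 [-2.73 -5.69 -0.  ]
45 [-1.96 -5.19 -0.  ]
35 [-1.26 -4.48 -0.  ]
25 [-0.71 -3.75 -0.01]
15 [-0.31 -2.93 -0.01]
5 [-0.05 -2.06 -0.01]
-5 [ 0.05 -1.16 -0.02]
-12 [ 0.07 -0.61 -0.02]
-18 [ 0.   -0.06 -0.02]
-22 [-0.08  0.3  -0.03]
```

The force jumped to 8.5 N at the expected closed position, so the lever is at its stop. I'll back off, lift, and go above the fastener with the tool x-axis along the bar.

Emit:
move_arm:
  deltas: [0, 0, 0, 0, -1.2, 0, 1, 0, 0, 0, 0, -1.5, -3, 1, 0, 0, 0, 0, -1.5, -7, 1, 0, 0, -0.1, -5, 2, -8, 0.15, 0, 0, -0.216, -9, 5, -8, 0.15, 0, 0, -0.216, -13.3, 7.3, -8, 0.15, 0, 0, -0.216, -13.3, 7.3, -8, 0.15, 0, 0, -0.216, -13.3, 7.3, -8, 0.15]

```text
time: 4.55
tool_pos: [0.469, -0.119, 0.1502]
ee_rot: [3.139, -0.001, 0.503]
wrist_force: [0.5, 1.0, -0.2]
width: 0.0373
finger_force: 0.0
```

```bash
python3 - <<'E'
from lev import *
s=snap("top"); I=s["image"]; save(s,"t3.png"); W=cloud(s);x,y,z=np.moveaxis(W,-1,0);r,g,b=np.moveaxis(I.astype(int),-1,0)
m=(r>g+60)&(r>b+50)&(g<60)&(z>.06)&(z<.1)&(abs(x-.55)<.06)&(abs(y-.0)<.07)
P=W[m];print(len(P)); q=cv2.minAreaRect((P[:,:2]*1000).astype(np.float32)) if len(P) else 0;print(q)
print("go",rel([.469,-.115,.082]))
cv2.imwrite("pics/crop3.png",cv2.resize(I[195:325,262:430][...,::-1],None,fx=4.5,fy=4.5,interpolation=cv2.INTER_CUBIC))
E
```

```text
4.55 [ 0.46898372 -0.11902459  0.15022696] [ 3.13905351e+00 -8.85613126e-04  5.03404305e-01] [ 0.49895086  1.04215338 -0.23454877] 0.037272688540788045
187
((552.557861328125, -21.896438598632812), (16.076705932617188, 79.7340316772461), 72.695068359375)
go [ 0.19 -0.37  6.82]
```

View pics/crop3.png

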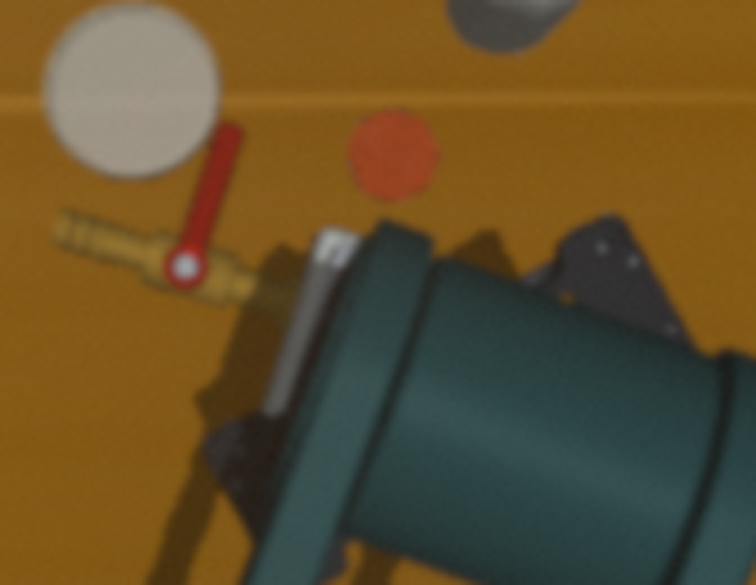

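The picture shows the red lever, from (185,266) to (232,127), square across the pipe at -17.3° against an expected -18°. It is closed. Next I'll lower over the bar and grip.

Emit:
move_arm:
  deltas: [0, 0, 0, 0.2, -0.35, 2, 0.15, 0, 0, 0, 0.2, -0.35, 5, 0.15, 0, 0, 0, 0.2, -0.35, 6.6, 0.15, 0, 0, 0, 0.2, -0.35, 6.6, 0.15, 0, 0, 0, 0.2, -0.35, 6.6, 1, 0, 0, 0, 0.2, -0.35, 6.6, 1, 0, 0, 0, 0.2, -0.35, 6.6, 1, 0, 0, 0, 0.2, -0.35, 6.6, 1]

```text
time: 5.4
tool_pos: [0.4713, -0.1153, 0.0847]
ee_rot: [3.135, -0.002, 0.507]
wrist_force: [3.1, -4.9, -3.7]
width: 0.0117
finger_force: 30.3
```

```bash
python3 - <<'E'
from lev import *
print(o["joint_positions"],o["wrist_torque"],o["finger_force"], "yaw to go",o["ee_rot"][2]+.3136)
E
```

```text
5.4 [ 0.47133429 -0.11533552  0.08468419] [ 3.13512928e+00 -1.90487397e-03  5.06742602e-01] [ 3.1337606  -4.87755002 -3.70369293] 0.011664831528662148
[-0.35488332 -0.0046298   1.70883211 -0.0027905   1.43124534  0.70955622] [-0.53478222 -0.49860159 -0.08591074] 30.33889353275299 yaw to go 0.8203426016405343
```

Emit:
move_arm:
  deltas: [0, 0, 0.13, 0, 0.1, 0, 1, 0, 0, 0.26, 0, 0.1, 0, 1, 0, 0, 0.39, 0, 0.1, 0, 1, 0, 0, 0.52, 0, 0.1, 0, 1, 0, 0, 0.65, 0, 0.1, 0, 1, 0, 0, 0.78, 0, 0.1, 0, 1, 0, 0, 0.82, 0, 0.1, 0, 1, 0, 0, 0.82, 0, 0.1, 0, 1]

```text
time: 6.2
tool_pos: [0.4713, -0.116, 0.0846]
ee_rot: [3.139, -0.005, -0.314]
wrist_force: [2.4, -5.5, -0.7]
width: 0.0119
finger_force: 30.0
```

```bash
python3 - <<'E'
from lev import *
print(o["wrist_torque"],o["finger_force"], "yaw to go",o["ee_rot"][2]+.3136)
E
```

```text
6.2 [ 0.47134502 -0.11602947  0.08464352] [ 3.13939226 -0.00469408 -0.31369175] [ 2.3953871  -5.51058752 -0.74705633] 0.011864713983668833
[-0.75745779 -0.46163791 -0.03975274] 29.994931519031525 yaw to go -9.175002391959008e-05
```

```bash
python3 - <<'E'
import numpy as np
W=np.load("topW.npy"); I=np.load("topI.npy").astype(int); r,g,b=np.moveaxis(I,-1,0)
x,y,z=np.moveaxis(W,-1,0)
c=np.hypot(x-.469,y+.115)
m=(c<.05)&(c>.024)&(r-b>50); P=W[m]
a=P[P[:,0]>.469].mean(0);d=P[P[:,0]<.469].mean(0); print(len(P),a,d,np.arctan2(*(a-d)[[1,0]]),(a+d)/2)
m=(c<.021)&(r>100); P=W[m][:,:2]; w=np.linalg.svd(P-P.mean(0))[2][0]; print(len(P),np.arctan2(w[1],w[0]),P.mean(0))
E
```

```text
23 [ 0.50165652 -0.12606578  0.07677533] [ 0.43684002 -0.10502888  0.07688464] -0.3138347222657467 [ 0.46924827 -0.11554733  0.07682998]
36 -2.6356533918910756 [ 0.46888521 -0.11587624]
```

The marks give yaw -0.3138, which matches the tool's yaw. I'll press down in steps.

Emit:
move_arm:
  deltas: [0, 0, 0, 0, 0, 0.3, 1, 0, 0, 0, 0, 0, 0.6, 1, 0, 0, 0, 0, 0, 0.9, 1, 0, 0, 0, 0, 0, 1.1, 1, 0, 0, 0, 0, 0, 1.1, 1]

```text
time: 6.7
tool_pos: [0.4715, -0.1161, 0.0765]
ee_rot: [3.139, -0.005, -0.313]
wrist_force: [-1.9, -4.3, 14.9]
width: 0.0114
finger_force: 30.0
```

Emit:
move_arm:
  deltas: [0, 0, 0, 0, 0, 0.2, 1, 0, 0, 0, 0, 0, 0.4, 1, 0, 0, 0, 0, 0, 0.4, 1, 0, 0, 0, 0, 0, 0.4, 1]

```text
time: 7.1
tool_pos: [0.4716, -0.1161, 0.0763]
ee_rot: [3.139, -0.007, -0.313]
wrist_force: [-9.9, -1.7, 30.4]
width: 0.0115
finger_force: 30.0
```

```bash
python3 - <<'E'
from lev import *
for n in("top","scene"):
    s=snap(n); W=cloud(s);I=s["image"];r,g,b=np.moveaxis(I.astype(int),-1,0)
    for W0,t in((W,"now"),(np.load(n+"W.npy"),"before")):
        v=W0-[.469,-.115,0]; c,q=np.cos(.3138),np.sin(.3138)
        hx=c*v[...,0]-q*v[...,1]; hy=q*v[...,0]+c*v[...,1]
        ok=(abs(hx)<.05)&(abs(hy)<.047)&(np.hypot(hx,hy)>.026)&(abs(W0[...,2]-.073)<.012)
        for bx in(-.03,.03): 
            k=ok&(abs(hx-bx)<.02); print(n,t,bx,k.sum(),np.median(W0[k][:,2]) if k.sum() else 0)
    if n=="scene": cv2.imwrite("pics/s4.png",cv2.resize(I[180:300,260:420][...,::-1],None,fx=4.5,fy=4.5,interpolation=cv2.INTER_CUBIC))
E
```

```text
7.1 [ 0.47159599 -0.11610115  0.07631882] [ 3.13884293 -0.00678813 -0.31266645] [-9.87206347 -1.67885741 30.41359729] 0.011523894408408628
top now -0.03 0 0
top now 0.03 0 0
top before -0.03 723 0.07608789645647585
top before 0.03 717 0.07606563613161577
scene now -0.03 362 0.0662397910093937
scene now 0.03 201 0.06608010006284915
scene before -0.03 360 0.07423011971445276
scene before 0.03 291 0.07421655694843965
```

View pics/s4.png

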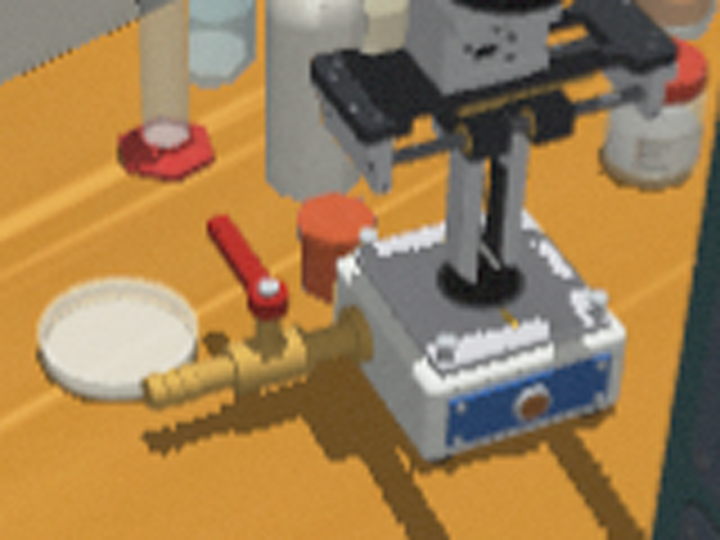

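The cover is down 8.0 mm (0.0742 to 0.0662 m). The lever, from (212,225) to (268,292), is shut, and the slot at about (490,258) points at the yellow mark at (508,316). I'll ease the push slightly and hand in.

Emit:
move_arm:
  deltas: [0, 0, 0, 0, 0, -0.15, 1, 0, 0, 0, 0, 0, -0.15, 1, 0, 0, 0, 0, 0, -0.15, 1]

```text
time: 7.5
tool_pos: [0.4716, -0.1161, 0.0764]
ee_rot: [3.139, -0.006, -0.313]
wrist_force: [-7.1, -2.5, 24.5]
width: 0.0117
finger_force: 30.0
```

```bash
python3 - <<'E'
from lev import *
if o["wrist_force"][2]>16 and p[2]<.0775: print(robot.close_job())
E
```

```text
7.5 [ 0.47155858 -0.11605756  0.07639117] [ 3.13900122 -0.00645415 -0.31277484] [-7.06152616 -2.45398035 24.49399566] 0.01168333208253952
the job is handed in; nothing more can be done
None
```

The stopcock is shut against its stop, the slot is lined up with the yellow marks, and the cover is fully down (8 mm) with the fingers still pressing at about 24 N; the job was handed in at 7.5 s.

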